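# Slide the brass shim off the shim plate and put it in the job tray

### The arm

A 7-joint arm with a two-finger parallel gripper is mounted at the origin on the work surface. World frame = base frame: x ahead of the robot, y to its left, z up, the work surface at z = 0. Lengths are in m, angles in rad, forces in N, time in s.
With the tool pointing down it reaches from about 0.35 to 0.9 m from the base axis. Payload 8.1 kg.
Tool frame: the origin (TCP) lies on the centre line of the jaws, within the pads' length; the fingertips stand 17 mm ahead of it and the grasp point (between the pads) lies 2 mm behind it; z points along the fingers, y is the direction in which the jaws open and shut (so a half turn about z gives the same grasp; the last joint's range is limited). The gripper opens to 92 mm and grips with 3 to 60 N. Pads are 19 mm wide; open, the fingers measure 130 mm over their backs; the gripper's body (75 mm by 190 mm) begins 47 mm behind the grasp point.
Start: joints at [-1.358, 0.434, 0.025, 1.573, -0.012, 1.134, -0.075], TCP at [0.194, 0.594, 0.221] pointing down, gripper open.
Joint ranges: [-2.62, 2.62], [-0.44, 2.09], [-1.27, 1.32], [0.08, 2.57], [-1.32, 4.46], [0.12, 2], [-2.74, 2.74]. Speed limits (rad/s): [2.22, 2.22, 3.01, 3.01, 3.14, 3.14, 3.14].

### API

Orientations are given as a rotation vector (axis times angle).
In Python, from cell import arm gives the robot as it stands.
- The arm moves only by the shell command python3 -m creep 'ROWS' [FORCE]. ROWS is JSON, a list that holds one entry, the list of rows, each a list of 7 numbers: the shift along the world's x, y, z in cm, then the turn, a rotation vector about the world's x, y, z in degrees, then the opening, from -1 (shut) to 1 (fully open), so that 0 is half open. In form: [[[tx, ty, tz, ax, ay, az, jaw], ...]]. A call has 1 to 5 rows; each row is the pose to reach, as a shift and turn from the pose commanded when the call began; what a row does not reach only later rows make up. A row lasts 1/10 s, in which the tool goes at most 50 mm and 8.59 degrees, less where a joint would pass 70% of its speed; a pose out of reach is approached as far as the arm can. A call with a gripper value outside its range is refused whole. The fingers move at their own pace and stop on an object; FORCE is the grip in N (left out, the last holds). Time passes only in rows, so rows that repeat a pose let the fingers close. It gives the time, the measured TCP pose, the force and the opening at its end, in the units of the state.
- arm.observe(): the state, without advancing time (a new reading comes with each control period).
- arm.get_image(name): name is "side" or "top"; returns the picture (400x640x3 uint8, red, green, blue); there is no depth.
- arm.camera_model(name): a dict with "vfov" (degrees; the focal length in pixels is half the picture's height over the tangent of half this angle, whatever the lens; pixels are square), "cx", "cy" (the principal point, pixels), "k1" (the pictures are not rectified: a ray, as slopes to the right and down, at radius r is drawn at 1 + k1 r^2 times it, then the intrinsics apply), "cam_to_world" (4x4, takes a point from camera to world coordinates). Camera axes: x right, y down, z forward; pixel columns grow to the right and rows downward; lengths in m; the calibration is good to about 2 mm. A picture is of the moment at which its call begins. camera_model takes no time and is no camera call.
- arm.sign_off(): hands the job in, once; it reports no verdict.
The state is a dict: "clock": time; "joints": joint angles; "dq": joint speeds; "joint_efforts": joint torques, N m; "position": TCP position; "ee_rot": TCP orientation; "force": force on the tool from outside, world axes, zero at the start; "ft_torque": the same for the moment, N m; "width": opening from 0.0 (shut) to 1.0 (fully open).
Only numpy, scipy, OpenCV 4.12 (cv2) and the standard library are available. Lean on these libraries where they do the work, as an engineer would, in place of code of your own. Each camera call takes 0.05 s, during which the arm holds its last target.

### The job

Take the brass-coloured shim for this suspension job: slide it along its lane on the shim plate until about a third of its length sticks out over the plate's front edge (the edge nearest the robot) and rests there, then take it by the overhanging end, lift it clear and lower it into the red job tray, letting go only when it is close over the tray's floor, so that it ends lying flat on that floor. Leave the steel shim in the other lane where it is.

Things in the scene. Friction and masses are not known exactly. Their poses are not given: they have to be found in the camera images.
- brass_shim_center (a point): Brass-yellow flat shim to fetch, 120 x 46 x 5 mm, 0.2 kg, two 28 x 14 mm slots on its middle line. Point: its centre, half-way up. x along its length, y across, z up. Starts flat in either lane of the plate, its near end 10 to 35 mm behind the front edge, 40 mm or more of free lane behind its far end, which shut fingertips can push. Over 60 mm past the edge it tips off.
- steel_shim_center (a point): Grey steel shim of the same shape and size in the plate's other lane, to be left alone. Point and axes as for the brass shim.
- plate_front (a point): Fixed dark steel plate 200 (x) x 150 mm (y), top face 40 mm above the table, 14 mm thick, on a foot set back 37 mm. Point: middle of its front edge, at the top face. x runs from there to the rear along the lanes, y left, z up. Two open-ended lanes 51 mm wide, middles at y = +31 and -31 mm, between strips 7 mm high; a shim can be gripped across its width only where it overhangs.
- job_tray_in (a point): Fixed red open tray, outside 200 mm (x) by 160 mm (y), walls 5 mm thick, rim 22 mm above the table, left or right of the plate. Point: the centre of its inner floor, 5 mm above the table; x along its inner length of 190 mm, y along its inner width of 150 mm, z up.

How it is judged:
By the outcome, as a careful person would: the job done as asked, in the order asked, and still so for the second after the job is handed in, with the robot touching nothing.
It also fails if it takes over 56 s, if anything falls off the work surface, if the arm or the gripper's body presses on something with over 40 N, if the wrist force passes 120 N, or if a joint passes its speed limit or range.

## Working session

There is one attempt and no reset: what is moved stays moved. The work goes in short steps, Python scripts to look and compute and a shell command to move; the robot and the scene stay as the last step left them, time stands still between calls to the robot, and variables do not carry over. Pictures are saved under pics/ and viewed, and the job is handed in when it is done.

```bash
ls; mkdir -p pics
python3 - <<'E'
from cell import arm
import cv2,numpy as np
for n in("top","side"):
    cv2.imwrite(f"pics/{n}0.png",arm.get_image(n)[:,:,::-1])
    m=arm.camera_model(n);print(n,{k:(np.round(v,4).tolist()) for k,v in m.items()})
s=arm.observe();print({k:np.round(v,3).tolist() for k,v in s.items()})
E
```

```text
pics
top {'vfov': 42.9536, 'cx': 314.4417, 'cy': 202.2805, 'k1': -0.0198, 'cam_to_world': [[-0.0057, -0.981, 0.1938, 0.3217], [-1.0, 0.0048, -0.0049, -0.012], [0.0039, -0.1938, -0.981, 1.0939], [0.0, 0.0, 0.0, 1.0]]}
side {'vfov': 44.3855, 'cx': 315.6695, 'cy': 201.7151, 'k1': -0.1309, 'cam_to_world': [[-0.984, -0.1116, 0.1388, 0.369], [-0.1779, 0.6585, -0.7313, 0.7677], [-0.0098, -0.7443, -0.6678, 0.7936], [0.0, 0.0, 0.0, 1.0]]}
{'clock': 0.1, 'joints': [-1.358, 0.435, 0.025, 1.574, -0.012, 1.134, -0.075], 'dq': [-0.001, -0.001, -0.0, -0.002, -0.001, -0.001, -0.0], 'joint_efforts': [0.003, -66.912, 0.988, -31.515, -0.061, 0.037, 0.0], 'position': [0.194, 0.594, 0.22], 'ee_rot': [-0.494, -3.102, 0.002], 'force': [-0.01, -0.453, -0.068], 'ft_torque': [-0.072, 0.012, -0.031], 'width': 0.998}
```

View pics/top0.png

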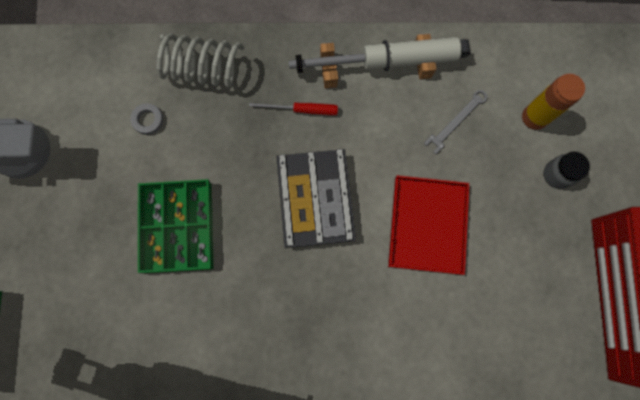

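View pics/side0.png

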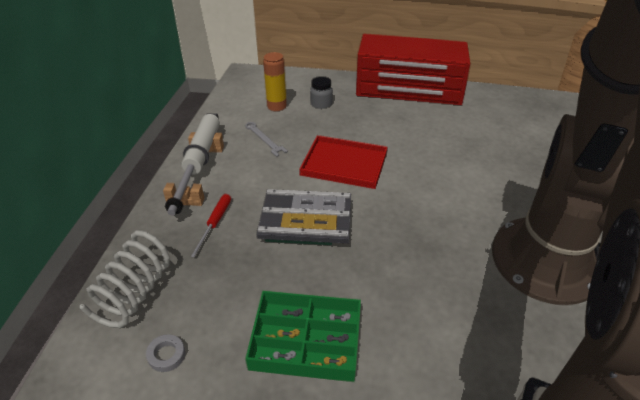

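The top view has the plate at about (280-352, 150-247), with the brass shim in the robot's left lane (288-313, 175-233) and the tray to the right at (390-469, 177-273). I'll enlarge both areas next.

Run:
```python
import cv2
a=cv2.imread("pics/top0.png");
cv2.imwrite("pics/top0a.png",cv2.resize(a[145:252,272:362],None,fx=5.5,fy=5.5,interpolation=cv2.INTER_CUBIC))
cv2.imwrite("pics/top0t.png",cv2.resize(a[165:285,380:480],None,fx=4,fy=4,interpolation=cv2.INTER_CUBIC))
b=cv2.imread("pics/side0.png");
cv2.imwrite("pics/side0a.png",cv2.resize(b[180:250,250:360],None,fx=7,fy=7,interpolation=cv2.INTER_CUBIC))
```

```text
(no output)
```

View pics/top0a.png

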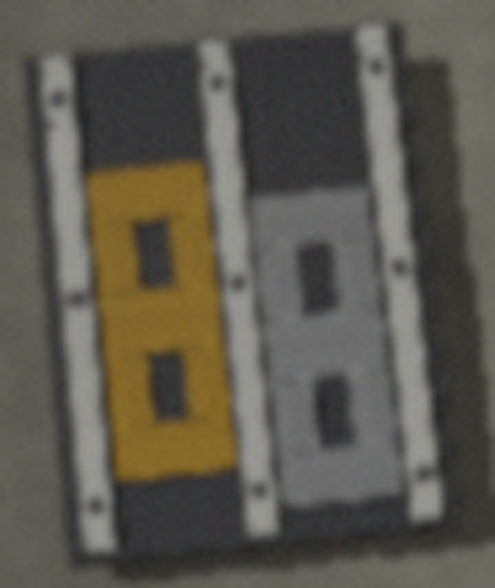

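View pics/side0a.png

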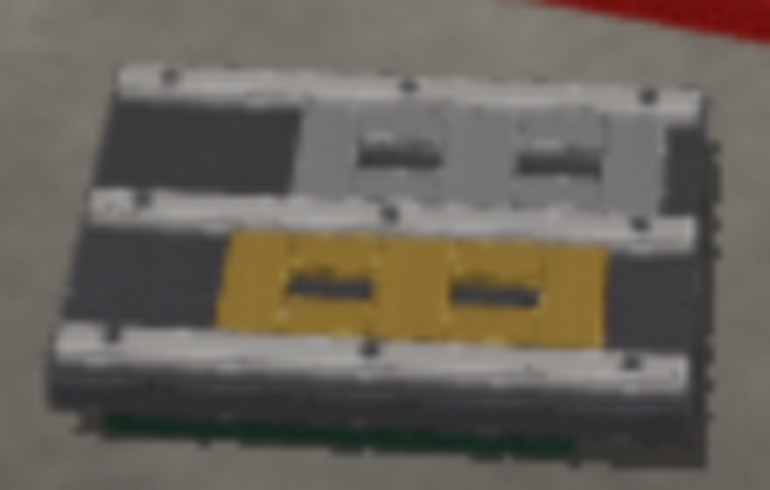

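View pics/top0t.png

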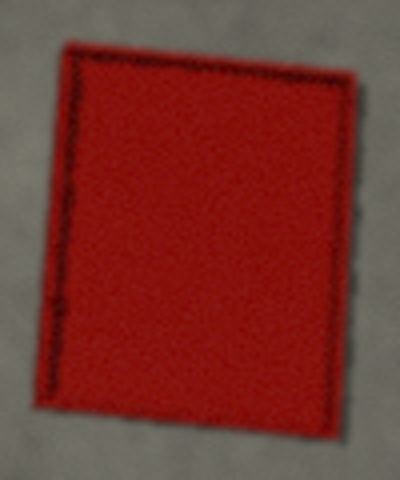

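```bash
cat > h.py <<'E'
from cell import arm
import cv2,numpy as np
def ray(n,pts,z):
    m=arm.camera_model(n);f=200/np.tan(np.radians(m["vfov"]/2))
    K=np.array([[f,0,m["cx"]],[0,f,m["cy"]],[0,0,1]]);T=np.array(m["cam_to_world"])
    u=cv2.undistortPoints(np.array(pts,float).reshape(-1,1,2),K,np.array([m["k1"],0,0,0,0.]))[:,0]
    d=np.c_[u,np.ones(len(u))]@T[:3,:3].T;o=T[:3,3]
    return o+d*((z-o[2])/d[:,2])[:,None]
def proj(n,P):
    m=arm.camera_model(n);f=200/np.tan(np.radians(m["vfov"]/2))
    K=np.array([[f,0,m["cx"]],[0,f,m["cy"]],[0,0,1]]);T=np.linalg.inv(np.array(m["cam_to_world"]))
    q=np.asarray(P,float)@T[:3,:3].T+T[:3,3]
    return cv2.projectPoints(q.reshape(-1,1,3),np.zeros(3),np.zeros(3),K,np.array([m["k1"],0,0,0,0.]))[0][:,0]
def crop(pts,s,u0,v0): return (np.array(pts,float)+.5)/s-.5+[u0,v0]
E
python3 - <<'E'
from h import *
np.set_printoptions(precision=4,suppress=True)
C=lambda p:crop(p,5.5,272,145); S=lambda p:crop(p,7,250,180)
def rep(t,P):
    print(t);print(P)
    n=len(P);print(' sides',[round(float(np.linalg.norm(P[i]-P[(i+1)%n])),4) for i in range(n)],'ctr',P.mean(0),'yaw',np.degrees(np.arctan2(*(P[0]-P[1])[[1,0]])))
# order: farL, nearL, nearR, farR
rep('brass top',ray('top',C([(85,172),(115,480),(237,470),(204,162)]),.045))
rep('brass side',ray('side',S([(217,328),(604,347),(608,250),(232,231)]),.045))
rep('steel top',ray('top',C([(249,195),(285,505),(402,492),(366,187)]),.045))
rep('strips outer top',ray('top',C([(40,58),(83,552),(442,519),(384,25)]),.047))
rep('strips side',ray('side',S([(52,355),(686,388),(703,92),(118,66)]),.047))
rep('tray rim top',ray('top',crop([(66,44),(36,405),(340,438),(356,74)],4,380,165),.022))
E
```

```text
brass top
[[ 0.5865  0.0406  0.045 ]
 [ 0.4665  0.0287  0.045 ]
 [ 0.4701 -0.0175  0.045 ]
 [ 0.5902 -0.0054  0.045 ]]
 sides [0.1206, 0.0463, 0.1208, 0.0461] ctr [0.5283 0.0116 0.045 ] yaw 5.667807653390373
brass side
[[ 0.5854  0.0396  0.045 ]
 [ 0.466   0.0276  0.045 ]
 [ 0.4712 -0.0155  0.045 ]
 [ 0.5908 -0.0041  0.045 ]]
 sides [0.12, 0.0434, 0.1201, 0.044] ctr [0.5284 0.0119 0.045 ] yaw 5.735892626696282
steel top
[[ 0.577  -0.0227  0.045 ]
 [ 0.4566 -0.0355  0.045 ]
 [ 0.4613 -0.0798  0.045 ]
 [ 0.58   -0.0679  0.045 ]]
 sides [0.1211, 0.0445, 0.1192, 0.0453] ctr [ 0.5187 -0.0515  0.045 ] yaw 6.0655820854228635
strips outer top
[[ 0.6317  0.0582  0.047 ]
 [ 0.439   0.0406  0.047 ]
 [ 0.4508 -0.0945  0.047 ]
 [ 0.6445 -0.0758  0.047 ]]
 sides [0.1935, 0.1356, 0.1946, 0.1346] ctr [ 0.5415 -0.0179  0.047 ] yaw 5.236329080699905
strips side
[[ 0.6322  0.0616  0.047 ]
 [ 0.4387  0.0428  0.047 ]
 [ 0.451  -0.0942  0.047 ]
 [ 0.6465 -0.0747  0.047 ]]
 sides [0.1944, 0.1375, 0.1965, 0.1371] ctr [ 0.5421 -0.0161  0.047 ] yaw 5.574466120176768
tray rim top
[[ 0.5917 -0.1954  0.022 ]
 [ 0.3966 -0.1724  0.022 ]
 [ 0.3783 -0.3316  0.022 ]
 [ 0.5743 -0.3526  0.022 ]]
 sides [0.1965, 0.1602, 0.1971, 0.1582] ctr [ 0.4852 -0.263   0.022 ] yaw -6.704225219022743
```

Both cameras agree. The plate's yaw is about 5.5°, the brass shim's near end is 29 mm behind the edge, and it sits in the +31 mm lane. I'll work out the waypoints from these.

```bash
cat >> h.py <<'E'
from scipy.spatial.transform import Rotation as Ro
YAW=np.radians(5.55);UX=np.array([np.cos(YAW),np.sin(YAW)]);UY=np.array([-UX[1],UX[0]])
FR=np.array([.5418,-.0170])-.1*UX
def lane(a,l=.0305): return FR+a*UX+l*UY
def tolane(p): d=np.asarray(p)[:2]-FR; return d@UX,d@UY
def st():
    s=arm.observe();R=Ro.from_rotvec(s["ee_rot"]).as_matrix();p=np.array(s["position"])
    print("t",round(s["clock"],2),"p",p.round(4),"yaw_y",round(float(np.degrees(np.arctan2(R[1,1],R[0,1]))),2),"tilt",np.round(R[:2,2],3),"F",np.round(s["force"],1),"w",round(s["width"],3),"j7",round(s["joints"][6],2),"lane",np.round(tolane(p),4));return p,R
E
python3 - <<'E'
from h import *
p,R=st()
for a in(.175,.1585,.0895,-.022): print(a,lane(a).round(4),"shift cm",((lane(a)-p[:2])*100).round(2))
print("want y yaw",95.55)
E
```

```text
t 0.1 p [0.194  0.5937 0.2204] yaw_y 71.9 tilt [-0.    -0.001] F [-0.  -0.5 -0.1] w 0.998 j7 -0.08 lane [-0.1871  0.6414]
0.175 [0.6135 0.0206] shift cm [ 41.95 -57.3 ]
0.1585 [0.5971 0.019 ] shift cm [ 40.31 -57.46]
0.0895 [0.5284 0.0123] shift cm [ 33.44 -58.13]
-0.022 [0.4174 0.0016] shift cm [ 22.34 -59.21]
want y yaw 95.55
```

```bash
python3 -m creep '[[[1.5,-2,0,0,0,4,1],[4,-6,0,0,0,9,0],[7,-10,0,0,0,14,-1],[10,-14,0,0,0,19,-1],[13,-18,0,0,0,23.5,-1]]]' 40
```

```text
clock: 0.6
position: [0.3249, 0.4122, 0.2209]
ee_rot: [0.154, -3.138, 0.001]
force: [2.2, 0.3, -0.5]
width: 0.699
```

```bash
python3 -m creep '[[[3,-4,0,0,0,0,-1],[6,-8,0,0,0,0,-1],[9,-12,0,0,0,0,-1],[12,-16,0,0,0,0,-1],[15,-20,0,0,0,0,-1]]]'
python3 -m creep '[[[3,-4,0,0,0,0,-1],[6,-8,0,0,0,0,-1],[9,-12,-2,0,0,0,-1],[11.5,-16,-5,0,0,0,-1],[14,-19.3,-9,0,0,0,-1]]]'
python3 -c "
from h import *
p,R=st();print((lane(.175)-p[:2])*100)"
```

```text
clock: 1.1
position: [0.4748, 0.2122, 0.2211]
ee_rot: [0.148, -3.138, -0.0]
force: [0.4, 1.4, -0.5]
width: 0.266
clock: 1.6
position: [0.6083, 0.0287, 0.1425]
ee_rot: [-0.146, 3.136, -0.001]
force: [0.4, 0.7, 0.0]
width: 0.005
t 1.6 p [0.6083 0.0287 0.1425] yaw_y 95.32 tilt [ 0.002 -0.   ] F [0.4 0.7 0. ] w 0.005 j7 1.63 lane [0.1706 0.039 ]
[ 0.51648862 -0.80864148]
```

```bash
python3 -m creep '[[[0,0,-2,0,0,0,-1],[0,0,-4,0,0,0,-1],[0,0,-4,0,0,0,-1],[0,0,-4,0,0,0,-1]]]'
python3 -c "
from h import *
p,R=st();print((lane(.175)-p[:2])*100)
for n in('top','side'):
  im=arm.get_image(n)[:,:,::-1];u,v=proj(n,[[.53,0,.045]])[0].astype(int)
  cv2.imwrite(f'pics/{n}1.png',cv2.resize(im[v-65:v+65,u-75:u+75],None,fx=4.5,fy=4.5,interpolation=cv2.INTER_CUBIC))
"
```

```text
clock: 2.0
position: [0.6064, 0.0314, 0.1026]
ee_rot: [0.148, -3.137, -0.0]
force: [0.8, -0.4, 0.7]
width: 0.007
t 2.0 p [0.6064 0.0314 0.1026] yaw_y 95.42 tilt [-0.001 -0.   ] F [ 0.8 -0.4  0.7] w 0.007 j7 1.64 lane [0.169  0.0419]
[ 0.70705831 -1.08013688]
```

View pics/side1.png

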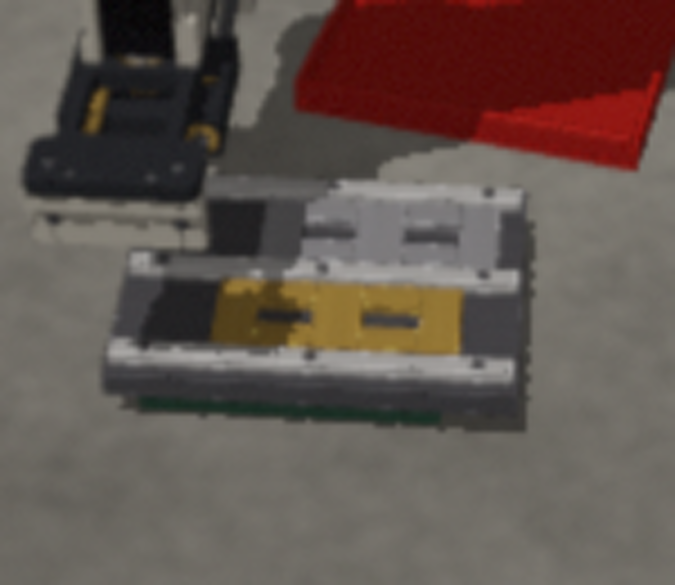

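View pics/top1.png

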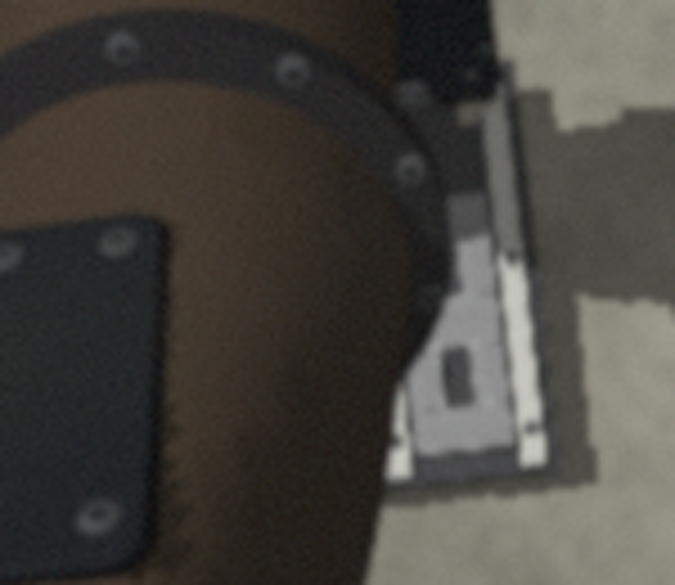

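The top view is blocked by the arm. The side view shows the fingers above and behind the brass lane, and nothing has been disturbed. The last lateral shift fell about 1 cm short, so I'll correct that now.

```bash
python3 -m creep '[[[0.7,-1.1,0,0,0,0,-1],[0.7,-1.1,-1.5,0,0,0,-1],[0.7,-1.1,-2.5,0,0,0,-1],[0.7,-1.1,-2.5,0,0,0,-1]]]'
python3 -c "
from h import *
p,R=st();print((lane(.175)-p[:2])*100)"
```

```text
clock: 2.5
position: [0.613, 0.0199, 0.0766]
ee_rot: [0.148, -3.136, 0.0]
force: [0.4, 0.0, -0.0]
width: 0.007
t 2.5 p [0.613  0.0199 0.0766] yaw_y 95.39 tilt [-0.002 -0.   ] F [ 0.4  0.  -0. ] w 0.007 j7 1.67 lane [0.1744 0.0298]
[0.0500942  0.07322116]
```

```bash
python3 -m creep '[[[0,0.05,-0.8,0,0,0,-1],[0,0.05,-1.4,0,0,0,-1],[0,0.05,-1.75,0,0,0,-1],[0,0.05,-1.75,0,0,0,-1]]]'
python3 -c "
from h import *
p,R=st();print((lane(.0935)-p[:2])*100)
n='side'
im=arm.get_image(n)[:,:,::-1];u,v=proj(n,[[.56,0,.045]])[0].astype(int)
cv2.imwrite(f'pics/{n}2.png',cv2.resize(im[v-55:v+45,u-60:u+80],None,fx=5.5,fy=5.5,interpolation=cv2.INTER_CUBIC))
"
```

```text
clock: 2.9
position: [0.6133, 0.0208, 0.0595]
ee_rot: [0.148, -3.137, 0.0]
force: [0.3, 0.0, 0.8]
width: 0.008
t 2.9 p [0.6133 0.0208 0.0595] yaw_y 95.41 tilt [-0.001 -0.   ] F [0.3 0.  0.8] w 0.008 j7 1.67 lane [0.1748 0.0307]
[-8.08838065 -0.80626199]
```

View pics/side2.png

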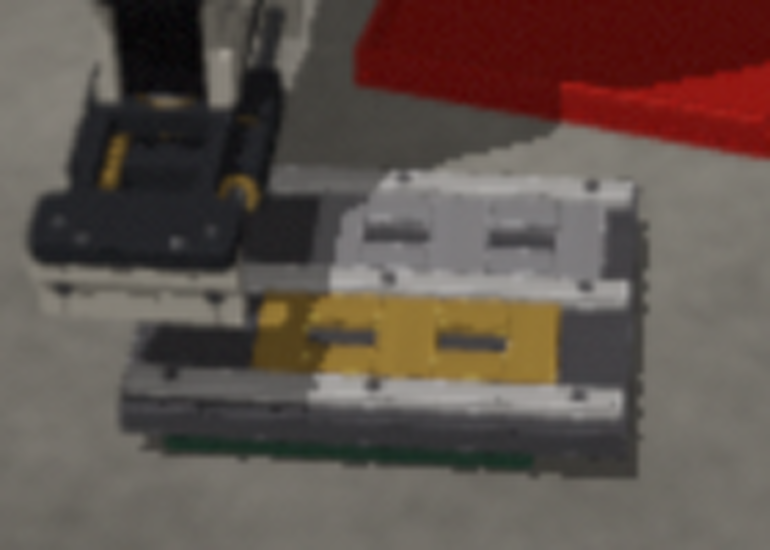

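```bash
python3 -c "
from h import *
u,v=proj('side',[[.56,0,.045]])[0].astype(int)
print(((proj('side',[[.6133,.0208,z] for z in(.0425,.06,.08,.1085,.13)])-[u-60,v-55])*5.5).round())
print(((proj('side',[[*lane(.2,.075),.04],[*lane(0,.075),.04]])-[u-60,v-55])*5.5).round())
im=cv2.imread('pics/side2.png');cv2.imwrite('pics/side2b.png',cv2.convertScaleAbs(im[230:430,0:400],alpha=2.5,beta=10))
"
```

```text
[[194. 329.]
 [191. 297.]
 [187. 260.]
 [182. 206.]
 [178. 163.]]
[[114. 409.]
 [626. 436.]]
```

View pics/side2b.png

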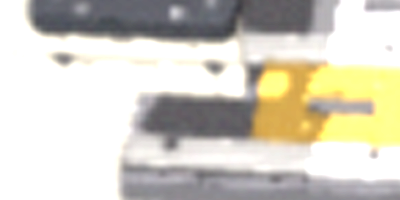

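```bash
python3 -m creep '[[[-0.8,-0.08,0,0,0,0,-1],[-1.6,-0.16,0,0,0,0,-1],[-2.4,-0.24,0,0,0,0,-1],[-3.2,-0.32,0,0,0,0,-1],[-4,-0.4,0,0,0,0,-1]]]'
python3 -c "
from h import *
p,R=st();print((lane(.0915)-p[:2])*100)"
```

```text
clock: 3.45
position: [0.5728, 0.0167, 0.0603]
ee_rot: [-0.148, 3.138, 0.0]
force: [-0.4, -0.5, 0.4]
width: 0.006
t 3.45 p [0.5728 0.0167 0.0603] yaw_y 95.4 tilt [0. 0.] F [-0.4 -0.5  0.4] w 0.006 j7 1.67 lane [0.1341 0.0305]
[-4.24133826 -0.41561008]
```

```bash
cat >> h.py <<'E'
def snap(n,name,c=(.5,0,.045),s=5.5):
    im=arm.get_image(n)[:,:,::-1];u,v=proj(n,[c])[0].astype(int);o=(u-70,v-50)
    cv2.imwrite(f'pics/{name}.png',cv2.resize(im[v-50:v+50,u-70:u+70],None,fx=s,fy=s,interpolation=cv2.INTER_CUBIC));print(n,o,s)
E
python3 -c "
from h import *
snap('side','side3')"
```

```text
side (np.int64(252), np.int64(168)) 5.5
```

View pics/side3.png

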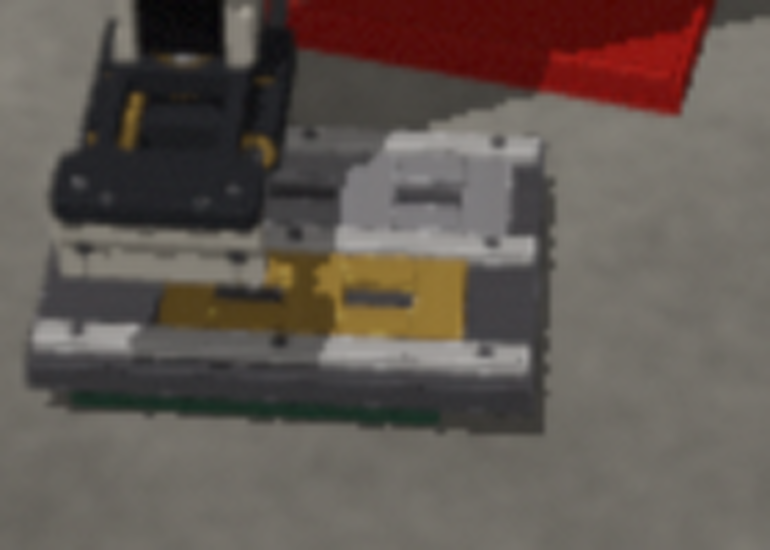

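```bash
python3 -c "
from h import *
P=ray('side',crop([(465,338),(468,258),(158,325)],5.5,252,168),.045)
for q in P: print(q.round(4),np.round(tolane(q),4))"
```

```text
[0.4655 0.0272 0.045 ] [0.0283 0.0514]
[ 0.471  -0.0181  0.045 ] [0.0295 0.0058]
[0.5858 0.0404 0.045 ] [0.1493 0.0529]
```

The brass shim hasn't moved (near end still about 29 mm behind the edge), so the tips must have passed over it. I'll lift, go back, and find the true tip height by touching down on the plate.

```bash
python3 -m creep '[[[0,0,1,0,0,0,-1],[2,0.2,1.5,0,0,0,-1],[4,0.4,1,0,0,0,-1],[4,0.4,0,0,0,0,-1],[4,0.4,0,0,0,0,-1]]]'
python3 -m creep '[[[0,0,-0.1,0,0,0,-1],[0,0,-0.1,0,0,0,-1]]]'
python3 -m creep '[[[0,0,-0.1,0,0,0,-1],[0,0,-0.1,0,0,0,-1]]]'
python3 -c "
from h import *
st()"
```

```text
clock: 4.0
position: [0.613, 0.0208, 0.0592]
ee_rot: [0.148, -3.136, 0.0]
force: [-0.6, 0.1, -1.1]
width: 0.008
clock: 4.2
position: [0.6131, 0.0207, 0.0593]
ee_rot: [0.148, -3.138, -0.0]
force: [0.4, 0.2, 0.0]
width: 0.008
clock: 4.4
position: [0.6135, 0.0207, 0.0583]
ee_rot: [-0.148, 3.138, 0.0]
force: [-0.2, -0.0, 0.8]
width: 0.006
t 4.4 p [0.6135 0.0207 0.0583] yaw_y 95.4 tilt [0. 0.] F [-0.2 -0.   0.8] w 0.006 j7 1.67 lane [0.175  0.0306]
```

```bash
python3 -m creep '[[[0,0,-0.1,0,0,0,-1],[0,0,-0.1,0,0,0,-1],[0,0,-0.1,0,0,0,-1]]]'
python3 -m creep '[[[0,0,-0.1,0,0,0,-1],[0,0,-0.1,0,0,0,-1],[0,0,-0.1,0,0,0,-1]]]'
```

```text
clock: 4.7
position: [0.6136, 0.0208, 0.0571]
ee_rot: [0.148, -3.138, -0.0]
force: [0.2, 0.4, 0.5]
width: 0.005
clock: 5.0
position: [0.6136, 0.0208, 0.056]
ee_rot: [0.148, -3.138, -0.0]
force: [0.3, -1.5, -0.5]
width: 0.004
```

```bash
python3 -c "
from h import *
[st() for i in range(3)]"
```

```text
t 5.0 p [0.6136 0.0208 0.056 ] yaw_y 95.4 tilt [-0.  0.] F [ 0.3 -1.5 -0.5] w 0.004 j7 1.67 lane [0.1751 0.0306]
t 5.0 p [0.6136 0.0208 0.056 ] yaw_y 95.4 tilt [-0.  0.] F [ 0.3 -1.5 -0.5] w 0.004 j7 1.67 lane [0.1751 0.0306]
t 5.0 p [0.6136 0.0208 0.056 ] yaw_y 95.4 tilt [-0.  0.] F [ 0.3 -1.5 -0.5] w 0.004 j7 1.67 lane [0.1751 0.0306]
```

```bash
for i in 1 2; do :; done; python3 -m creep '[[[0,0,-0.1,0,0,0,-1],[0,0,-0.1,0,0,0,-1],[0,0,-0.1,0,0,0,-1]]]'
python3 -m creep '[[[0,0,-0.1,0,0,0,-1],[0,0,-0.1,0,0,0,-1],[0,0,-0.1,0,0,0,-1]]]'
```

```text
clock: 5.3
position: [0.6136, 0.0208, 0.0551]
ee_rot: [0.148, -3.138, -0.0]
force: [0.4, -0.4, -0.2]
width: 0.005
clock: 5.6
position: [0.6136, 0.0207, 0.0541]
ee_rot: [0.148, -3.138, -0.0]
force: [-0.9, 0.2, 0.7]
width: 0.003
```

```bash
python3 -c "
from h import *
snap('side','side4',(.57,0,.045))
p,R=st()
pts=[]
for z in (-.049,-.02,.0,.017):
  for sx in(-1,1):
    q=p+R@np.array([sx*(.0375 if z==-.049 else .0095),-(.095 if z==-.049 else .019),z]);pts.append(q)
u,v=proj('side',[(.57,0,.045)])[0].astype(int)
print(np.array(pts).round(3));print(((proj('side',pts)-[u-70,v-50])*5.5).round())
"
```

```text
side (np.int64(221), np.int64(164)) 5.5
t 5.65 p [0.6137 0.0208 0.0541] yaw_y 95.4 tilt [-0.  0.] F [ 0.6 -0.4  0.3] w 0.003 j7 1.67 lane [0.1752 0.0306]
[[ 0.66  -0.07   0.103]
 [ 0.585 -0.077  0.103]
 [ 0.625  0.003  0.074]
 [ 0.606  0.001  0.074]
 [ 0.625  0.003  0.054]
 [ 0.606  0.001  0.054]
 [ 0.625  0.003  0.037]
 [ 0.606  0.001  0.037]]
[[206.  38.]
 [385.  46.]
 [248. 216.]
 [295. 218.]
 [252. 252.]
 [299. 255.]
 [255. 283.]
 [301. 285.]]
```

View pics/side4.png

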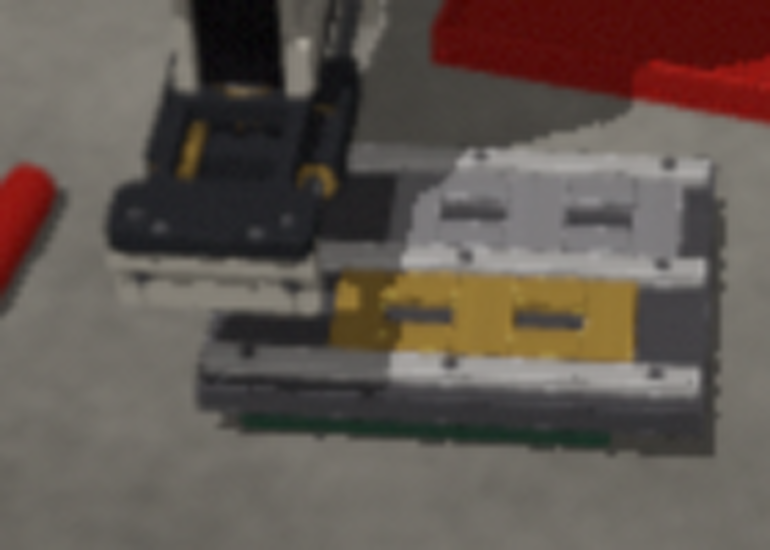

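```bash
python3 -c "
from h import *
p,R=st();u,v=proj('side',[(.57,0,.045)])[0].astype(int)
for z in(-.049,-.069,-.089):
  pts=[p+R@np.array([sx*.0375,.095,z]) for sx in(1,-1)]
  print(np.array(pts).round(3).tolist(),((proj('side',pts)-[u-70,v-50])*5.5).round().tolist())
im=arm.get_image('top')[:,:,::-1];cv2.imwrite('pics/top4.png',im)
"
```

```text
t 5.65 p [0.6137 0.0208 0.0541] yaw_y 95.4 tilt [-0.  0.] F [ 0.6 -0.4  0.3] w 0.003 j7 1.67 lane [0.1752 0.0306]
[[0.567, 0.112, 0.103], [0.642, 0.119, 0.103]] [[321.0, 374.0], [116.0, 363.0]]
[[0.567, 0.112, 0.123], [0.642, 0.119, 0.123]] [[318.0, 334.0], [110.0, 323.0]]
[[0.567, 0.112, 0.143], [0.642, 0.119, 0.143]] [[314.0, 294.0], [104.0, 283.0]]
```

View pics/top4.png

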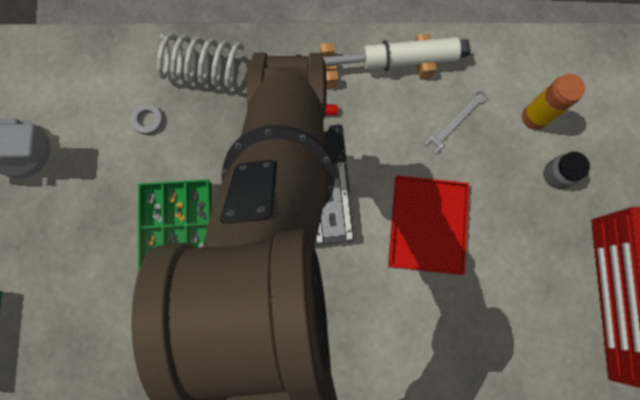

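```bash
python3 -m creep '[[[0,0,-0.1,0,0,0,-1],[0,0,-0.2,0,0,0,-1],[0,0,-0.2,0,0,0,-1]]]'
python3 -m creep '[[[0,0,-0.1,0,0,0,-1],[0,0,-0.2,0,0,0,-1],[0,0,-0.2,0,0,0,-1]]]'
python3 -c "
from h import *
im=arm.get_image('side')[:,:,::-1];cv2.imwrite('pics/s5.png',cv2.convertScaleAbs(cv2.resize(im[120:260,200:340],None,fx=4.2,fy=4.2,interpolation=cv2.INTER_CUBIC),alpha=1.8,beta=15))
"
```

```text
clock: 6.0
position: [0.6135, 0.0207, 0.0519]
ee_rot: [0.148, -3.138, 0.0]
force: [0.5, -1.1, 0.4]
width: 0.005
clock: 6.3
position: [0.6135, 0.0208, 0.0499]
ee_rot: [0.148, -3.138, -0.0]
force: [-0.3, -0.2, 0.2]
width: 0.0
```

View pics/s5.png

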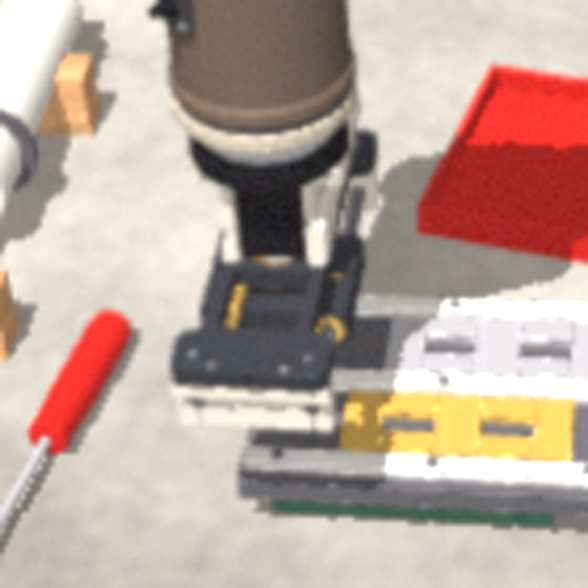

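```bash
python3 -m creep '[[[0,0,-0.1,0,0,0,-1],[0,0,-0.2,0,0,0,-1],[0,0,-0.3,0,0,0,-1],[0,0,-0.3,0,0,0,-1]]]'
```

```text
clock: 6.75
position: [0.6135, 0.0208, 0.0469]
ee_rot: [0.148, -3.138, -0.0]
force: [0.4, -0.5, -0.2]
width: 0.006
```

```bash
python3 -c "
from h import *
for n in ('side','top'):
  im=arm.get_image(n)[:,:,::-1];cv2.imwrite(f'pics/{n}6.png',im)
  print(n,arm.camera_model(n)['cam_to_world'][0][3])
b=cv2.imread('pics/side6.png')
cv2.imwrite('pics/s6.png',cv2.resize(cv2.convertScaleAbs(b[195:245,230:330],alpha=2.2,beta=10),None,fx=8,fy=8,interpolation=cv2.INTER_CUBIC))"
```

```text
side 0.36899173484078124
top 0.3217228988576977
```

View pics/s6.png

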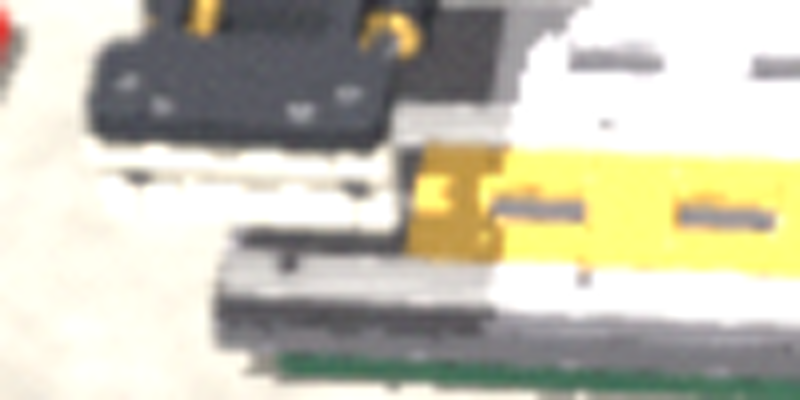

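```bash
python3 -c "
from h import *
for z in (.08,.096,.11,.13): print(z,ray('side',[(280,224),(243,221)],z).round(3).tolist())
print(proj('side',[[.6135,.0398,.03],[.6135,.0398,.04],[.6135,.0398,.05]]))"
python3 -m creep '[[[0,0,-0.1,0,0,0,-1],[0,0,-0.2,0,0,0,-1],[0,0,-0.3,0,0,0,-1],[0,0,-0.3,0,0,0,-1]]]'
```

```text
0.08 [[0.578, 0.067, 0.08], [0.657, 0.071, 0.08]]
0.096 [[0.573, 0.083, 0.096], [0.65, 0.087, 0.096]]
0.11 [[0.569, 0.096, 0.11], [0.645, 0.101, 0.11]]
0.13 [[0.563, 0.116, 0.13], [0.637, 0.12, 0.13]]
[[268.51746581 229.81205752]
 [268.1746701  226.58303643]
 [267.82807695 223.3126823 ]]
clock: 7.25
position: [0.6135, 0.0208, 0.0439]
ee_rot: [0.148, -3.138, -0.0]
force: [0.3, -0.3, -0.6]
width: 0.007
```

```bash
python3 -m creep '[[[0,0,-0.1,0,0,0,-1],[0,0,-0.2,0,0,0,-1],[0,0,-0.3,0,0,0,-1],[0,0,-0.3,0,0,0,-1]]]'
python3 -c "
from h import *
b=arm.get_image('side')[:,:,::-1]
cv2.imwrite('pics/s7.png',cv2.resize(cv2.convertScaleAbs(b[175:245,230:330],alpha=2.2,beta=10),None,fx=8,fy=8,interpolation=cv2.INTER_CUBIC))"
```

```text
clock: 7.65
position: [0.6135, 0.0208, 0.0409]
ee_rot: [0.148, -3.138, -0.0]
force: [0.6, 0.2, -0.3]
width: 0.003
```

View pics/s7.png

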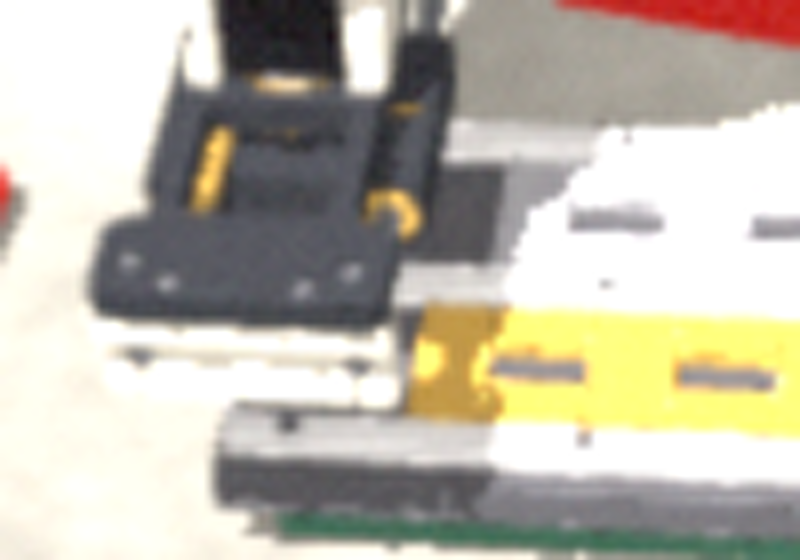

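```bash
python3 -m creep '[[[0,0,-0.1,0,0,0,-1],[0,0,-0.2,0,0,0,-1],[0,0,-0.3,0,0,0,-1],[0,0,-0.3,0,0,0,-1]]]'
python3 -m creep '[[[0,0,-0.1,0,0,0,-1],[0,0,-0.2,0,0,0,-1],[0,0,-0.2,0,0,0,-1]]]'
```

```text
clock: 8.1
position: [0.6135, 0.0207, 0.0379]
ee_rot: [0.148, -3.138, -0.0]
force: [-0.2, -0.8, 0.3]
width: 0.002
clock: 8.4
position: [0.6136, 0.0208, 0.0359]
ee_rot: [0.148, -3.138, -0.0]
force: [-0.6, 0.3, -0.9]
width: 0.006
```

```bash
python3 -m creep '[[[0,0,-0.1,0,0,0,-1],[0,0,-0.2,0,0,0,-1],[0,0,-0.2,0,0,0,-1]]]'
python3 -c "
from h import *
b=arm.get_image('side')[:,:,::-1];cv2.imwrite('pics/side8.png',b)
cv2.imwrite('pics/s8.png',cv2.resize(cv2.convertScaleAbs(b[100:260,180:340],alpha=1.6,beta=10),None,fx=3.7,fy=3.7,interpolation=cv2.INTER_CUBIC))
p,R=st();print(proj('side',[p+R@[0,0,-.15],p+R@[0,0,-.1],p+R@[0,0,-.2]]))"
```

```text
clock: 8.7
position: [0.6138, 0.0208, 0.0348]
ee_rot: [-0.148, 3.138, 0.0]
force: [-2.8, -0.6, 8.8]
width: 0.003
t 8.75 p [0.6138 0.0207 0.0348] yaw_y 95.4 tilt [0. 0.] F [-3.2  0.1  7.5] w 0.007 j7 1.67 lane [0.1753 0.0306]
[[265.09520556 168.97549679]
 [266.94663109 187.88982254]
 [263.13962389 148.78430402]]
```

View pics/s8.png

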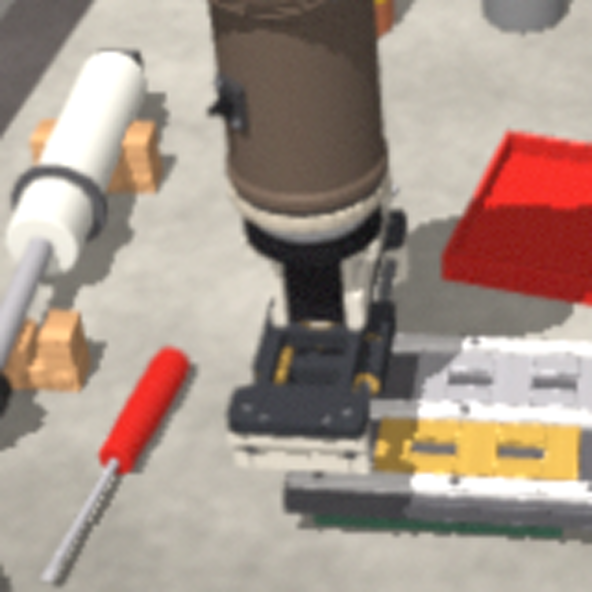

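Contact at last, with 8 N at TCP z ≈ 0.0355. That's about 21 mm lower than the stated tip length would give. I'll raise slightly above contact and try a short push, checking whether the shim moves.

```bash
python3 -c "
from h import *
print(np.round(arm.observe()['ft_torque'],2))"
python3 -m creep '[[[0,0,0.3,0,0,0,-1],[0,0,0.3,0,0,0,-1],[-0.5,-0.05,0.3,0,0,0,-1],[-1,-0.1,0.3,0,0,0,-1],[-1.5,-0.14,0.3,0,0,0,-1]]]'
python3 -m creep '[[[-0.3,-0.03,0,0,0,0,-1],[-0.6,-0.06,0,0,0,0,-1],[-1,-0.1,0,0,0,0,-1]]]'
python3 -c "
from h import *
st();snap('side','side9')"
```

```text
[ 0.03  0.57 -0.02]
clock: 9.25
position: [0.598, 0.0192, 0.0369]
ee_rot: [0.148, -3.138, 0.0]
force: [0.7, -0.2, -0.9]
width: 0.003
clock: 9.55
position: [0.5887, 0.0184, 0.0372]
ee_rot: [-0.148, 3.138, 0.0]
force: [1.8, -0.4, -1.1]
width: 0.007
t 9.55 p [0.5887 0.0184 0.0372] yaw_y 95.4 tilt [0. 0.] F [ 1.8 -0.4 -1.1] w 0.007 j7 1.67 lane [0.1501 0.0307]
side (np.int64(252), np.int64(168)) 5.5
```

View pics/side9.png

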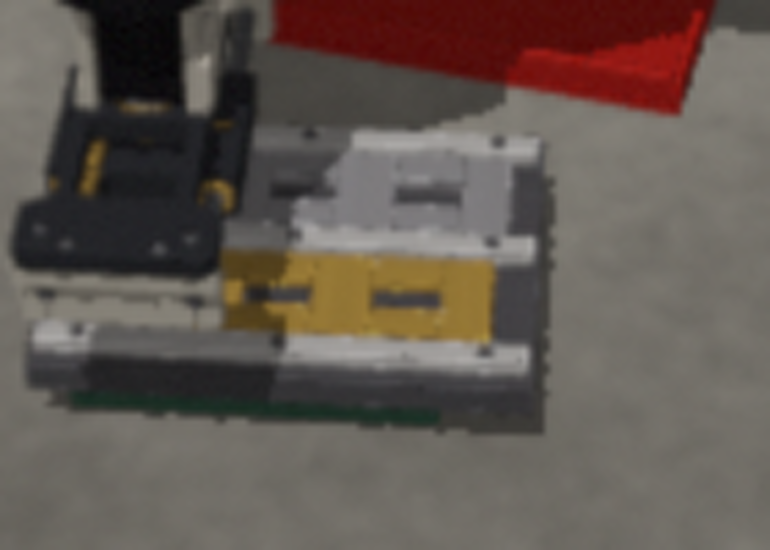

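The shim is moving now: its near end went from column 466 to 495, about 11 mm. So the real tool height is about 21 mm above the reported z. I'll keep pushing.

```bash
python3 -m creep '[[[-0.7,-0.07,0,0,0,0,-1],[-1.4,-0.14,0,0,0,0,-1],[-2.1,-0.21,0,0,0,0,-1],[-2.8,-0.28,0,0,0,0,-1],[-3.5,-0.34,0,0,0,0,-1]]]'
python3 -m creep '[[[-0.5,-0.05,0,0,0,0,-1],[-1,-0.1,0,0,0,0,-1],[-1.4,-0.14,0,0,0,0,-1],[-1.4,-0.14,0,0,0,0,-1]]]'
python3 -c "
from h import *
st();snap('side','side10')"
```

```text
clock: 10.1
position: [0.5531, 0.0149, 0.0372]
ee_rot: [-0.148, 3.138, 0.0]
force: [2.0, -0.1, 0.4]
width: 0.005
clock: 10.5
position: [0.5389, 0.0135, 0.0371]
ee_rot: [0.148, -3.137, -0.0]
force: [0.4, -0.6, -0.1]
width: 0.004
t 10.5 p [0.5389 0.0135 0.0371] yaw_y 95.4 tilt [-0.001  0.   ] F [ 0.4 -0.6 -0.1] w 0.004 j7 1.67 lane [0.1001 0.0306]
side (np.int64(252), np.int64(168)) 5.5
```

View pics/side10.png

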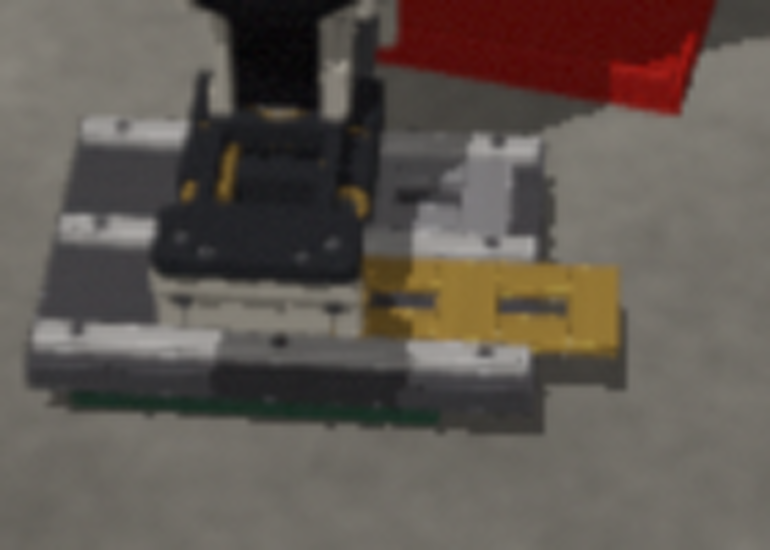

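```bash
python3 -c "
from h import *
P=ray('side',crop([(617,348),(620,267)],5.5,252,168),.045)
for q in P: print(q.round(4),np.round(tolane(q),4))"
```

```text
[0.4062 0.0228 0.045 ] [-0.0311  0.0527]
[ 0.4099 -0.0231  0.045 ] [-0.0319  0.0067]
```

The overhang is about 31.5 mm, so I'll push 8 mm more, then back off and lift away.

```bash
python3 -m creep '[[[-0.3,-0.03,0,0,0,0,-1],[-0.6,-0.06,0,0,0,0,-1],[-0.85,-0.08,0,0,0,0,-1],[-0.85,-0.08,0,0,0,0,-1]]]'
python3 -m creep '[[[0.8,0.08,0,0,0,0,-1],[1,0.1,2,0,0,0,-1],[1,0.1,5,0,0,0,-1],[1,0.1,9,0,0,0,0],[-2,-0.2,11,0,0,0,0.5]]]'
python3 -c "
from h import *
st();snap('side','side11')"
```

```text
clock: 10.95
position: [0.5306, 0.0127, 0.037]
ee_rot: [0.148, -3.138, -0.0]
force: [0.1, 0.2, -0.5]
width: 0.007
clock: 11.45
position: [0.5157, 0.0113, 0.1502]
ee_rot: [-0.148, 3.132, 0.0]
force: [-0.0, 0.3, 0.9]
width: 0.128
t 11.45 p [0.5157 0.0113 0.1502] yaw_y 95.42 tilt [0.006 0.   ] F [-0.   0.3  0.9] w 0.128 j7 1.63 lane [0.0767 0.0307]
side (np.int64(252), np.int64(168)) 5.5
```

View pics/side11.png

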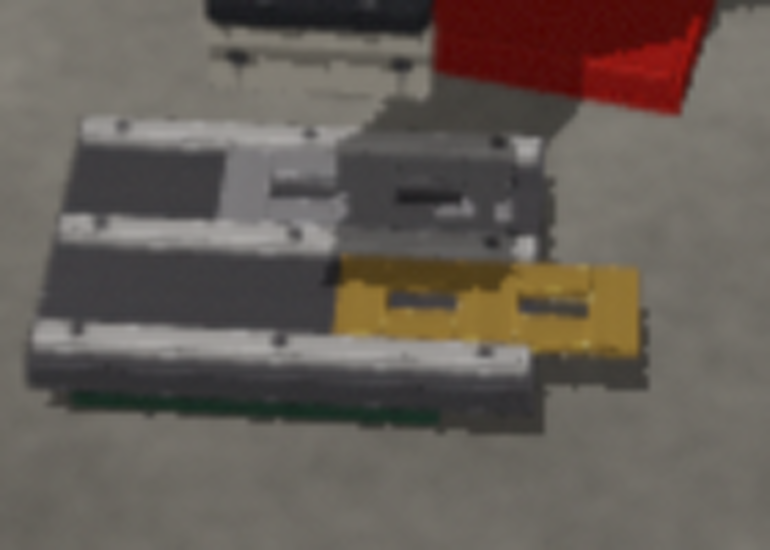

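```bash
python3 -c "
from h import *
P=ray('side',crop([(333,333),(638,354),(641,270),(338,255)],5.5,252,168),.045)
for q in P: print(q.round(4),np.round(tolane(q),4))
print(P.mean(0))
p,R=st();t=lane(-.020);print(t,(t-p[:2])*100)"
python3 -m creep '[[[-3,-0.3,0,0,0,0,0.5],[-6,-0.6,0,0,0,0,0.5],[-9.6,-0.95,0,0,0,0,0.5],[-9.6,-0.95,0,0,0,0,0.5]]]'
python3 -c "
from h import *
p,R=st();t=lane(-.020);print((t-p[:2])*100)
snap('side','side12',(.42,.0,.08))"
```

```text
[0.5169 0.0332 0.045 ] [0.0801 0.0523]
[0.3978 0.0247 0.045 ] [-0.0393  0.0554]
[ 0.4014 -0.0228  0.045 ] [-0.0403  0.0079]
[ 0.5231 -0.011   0.045 ] [0.082  0.0078]
[0.45981097 0.00601153 0.045     ]
t 11.5 p [0.5096 0.0101 0.1513] yaw_y 95.35 tilt [0.003 0.001] F [-5.1 -0.4  0.4] w 0.174 j7 1.63 lane [0.0706 0.0301]
[0.41941275 0.0017513 ] [-9.01964889 -0.83910038]
clock: 11.9
position: [0.4104, 0.0006, 0.1465]
ee_rot: [0.147, -3.134, -0.0]
force: [-0.8, 0.3, 0.2]
width: 0.521
t 11.9 p [0.4104 0.0006 0.1465] yaw_y 95.37 tilt [-0.005 -0.   ] F [-0.8  0.3  0.2] w 0.521 j7 1.59 lane [-0.0291  0.0302]
[0.90120084 0.11956286]
side (np.int64(289), np.int64(161)) 5.5
```

View pics/side12.png

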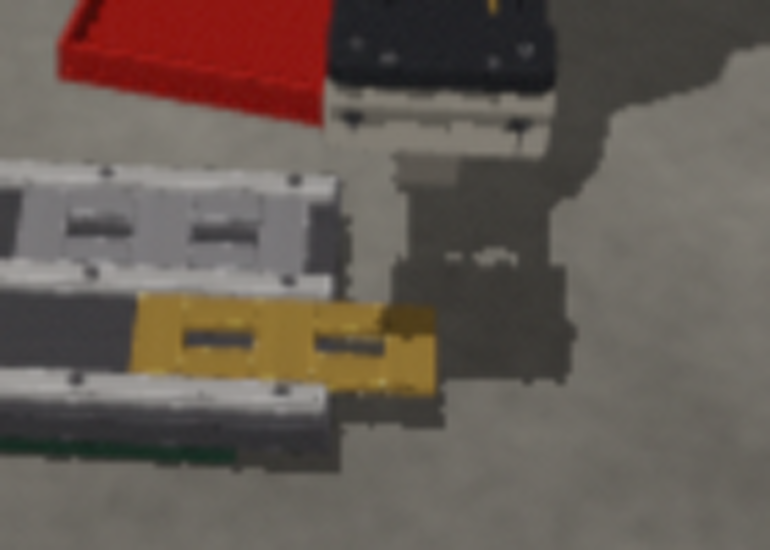

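The overhang is 40 mm and the shim is resting steady. The near finger's tip now shows at crop (395-460, 185), which I can use to check the real tip height.

```bash
python3 -c "
from h import *
pt=crop([(395,185),(460,185)],5.5,289,161)
for z in(.13,.14,.15,.16,.17): print(z,ray('side',pt,z).round(4).tolist())
"
```

```text
0.13 [[0.4201, 0.0028, 0.13], [0.396, -0.0013, 0.13]]
0.14 [[0.4193, 0.0143, 0.14], [0.3956, 0.0103, 0.14]]
0.15 [[0.4186, 0.0258, 0.15], [0.3952, 0.0219, 0.15]]
0.16 [[0.4178, 0.0374, 0.16], [0.3948, 0.0335, 0.16]]
0.17 [[0.417, 0.0489, 0.17], [0.3944, 0.0451, 0.17]]
```

```bash
python3 -m creep '[[[0.9,0.12,-1,0,0,0,0.5],[0.9,0.12,-4,0,0,0,0.5],[0.9,0.12,-7,0,0,0,0.5],[0.9,0.12,-8,0,0,0,0.5],[0.9,0.12,-8,0,0,0,0.5]]]'
python3 -c "
from h import *
p,R=st();t=lane(-.020);print((t-p[:2])*100)
snap('side','side13',(.42,.0,.08))"
```

```text
clock: 12.45
position: [0.4242, 0.0023, 0.0656]
ee_rot: [0.148, -3.135, 0.001]
force: [-0.0, -1.2, 0.9]
width: 0.751
t 12.45 p [0.4242 0.0023 0.0656] yaw_y 95.39 tilt [-0.003 -0.001] F [-0.  -1.2  0.9] w 0.751 j7 1.65 lane [-0.0152  0.0306]
[-0.47458399 -0.05862733]
side (np.int64(289), np.int64(161)) 5.5
```

View pics/side13.png

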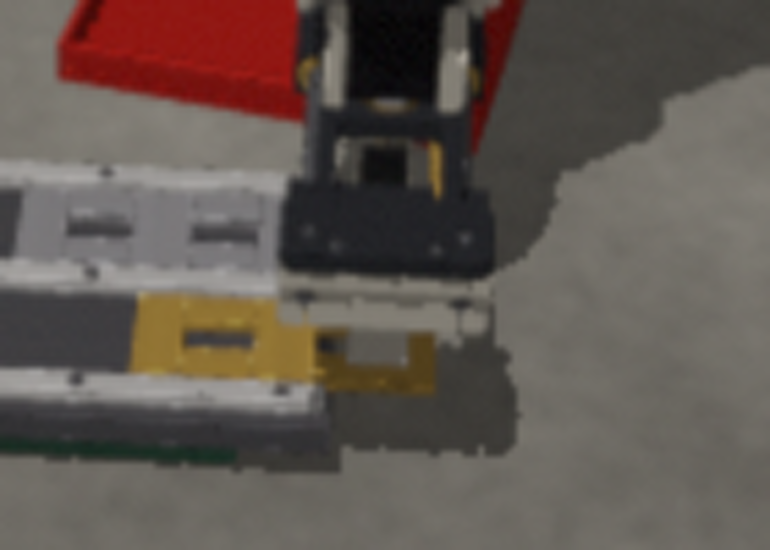

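```bash
python3 -m creep '[[[-0.5,-0.06,0,0,0,0,0.5],[-0.5,-0.06,-1,0,0,0,0.5],[-0.5,-0.06,-2.2,0,0,0,0.5],[-0.5,-0.06,-3.2,0,0,0,0.5],[-0.5,-0.06,-3.2,0,0,0,0.5]]]'
python3 -c "
from h import *
print(ray('side',crop([(343,365),(408,365)],5.5,289,161),.075))
p,R=st();t=lane(-.020);print((t-p[:2])*100)
snap('side','side14',(.42,.0,.06))"
```

```text
clock: 13.0
position: [0.4186, 0.0018, 0.0343]
ee_rot: [0.148, -3.137, 0.0]
force: [-0.1, -0.4, 0.7]
width: 0.756
[[0.43220035 0.04568017 0.075     ]
 [0.40799232 0.04159001 0.075     ]]
t 13.0 p [0.4186 0.0018 0.0343] yaw_y 95.41 tilt [-0.001 -0.   ] F [-0.1 -0.4  0.7] w 0.756 j7 1.67 lane [-0.0208  0.0307]
[ 0.08291193 -0.00804201]
side (np.int64(288), np.int64(167)) 5.5
```

View pics/side14.png

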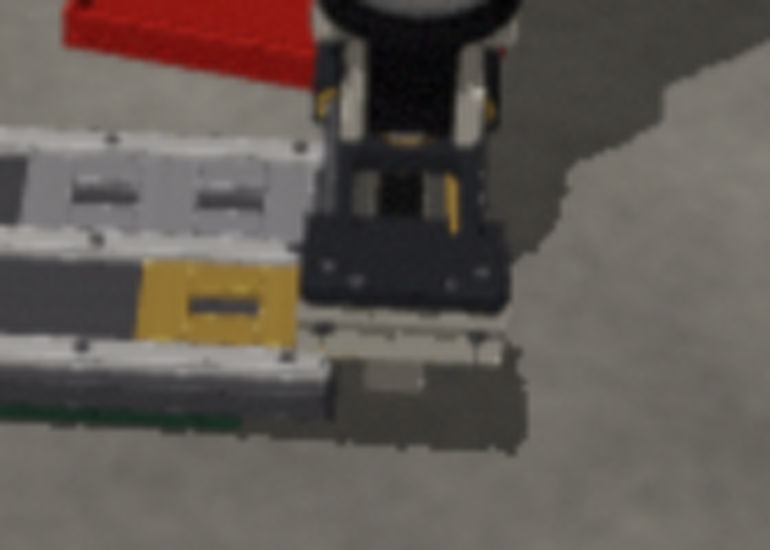

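```bash
python3 -c "
from h import *
for z in(.03,.035,.04,.045,.05): print(ray('side',crop([(365,390),(424,390)],5.5,288,167),z).round(4).tolist())"
```

```text
[[0.4257, 0.0314, 0.03], [0.4029, 0.0276, 0.03]]
[[0.4253, 0.0362, 0.035], [0.4026, 0.0324, 0.035]]
[[0.425, 0.041, 0.04], [0.4024, 0.0372, 0.04]]
[[0.4246, 0.0459, 0.045], [0.4022, 0.0421, 0.045]]
[[0.4242, 0.0507, 0.05], [0.402, 0.0469, 0.05]]
```

```bash
python3 -m creep '[[[0,0,-0.3,0,0,0,0.5],[0,0,-0.3,0,0,0,0.2],[0,0,-0.3,0,0,0,-0.3],[0,0,-0.3,0,0,0,-0.3],[0,0,-0.3,0,0,0,-0.3]]]' 30
python3 -m creep '[[[0,0,0,0,0,0,-0.3],[0,0,0,0,0,0,-0.3],[0,0,0,0,0,0,-0.3],[0,0,0,0,0,0,-0.3]]]' 45
python3 -c "
from h import *
st()
snap('side','side15',(.42,.0,.06))"
```

```text
clock: 13.55
position: [0.4193, 0.0019, 0.0323]
ee_rot: [-0.148, 3.138, 0.0]
force: [-0.1, -0.1, 1.8]
width: 0.491
clock: 13.95
position: [0.4193, 0.0019, 0.0322]
ee_rot: [-0.148, 3.138, 0.0]
force: [-1.3, -0.1, 2.3]
width: 0.488
t 13.95 p [0.4193 0.0019 0.0322] yaw_y 95.4 tilt [0. 0.] F [-1.3 -0.1  2.3] w 0.488 j7 1.67 lane [-0.0201  0.0306]
side (np.int64(288), np.int64(167)) 5.5
```

View pics/side15.png

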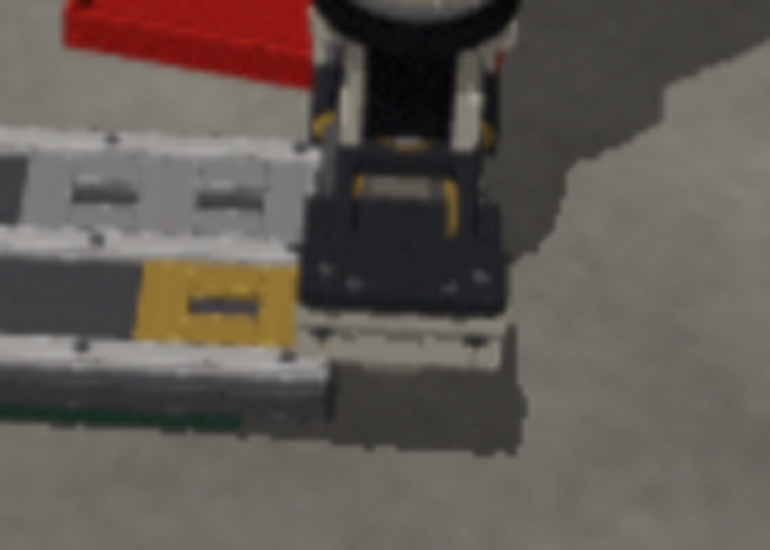

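The jaws stopped at 45 mm, which is the shim's width, so it's gripped. Next is a careful lift.

```bash
python3 -m creep '[[[0,0,0.5,0,0,0,-0.3],[0,0,1.5,0,0,0,-0.3],[0,0,3,0,0,0,-0.3],[0,0,5,0,0,0,-0.3],[0,0,7,0,0,0,-0.3]]]' 50
python3 -c "
from h import *
st()
im=arm.get_image('side')[:,:,::-1];cv2.imwrite('pics/side16.png',cv2.resize(im[100:250,250:430],None,fx=4,fy=4,interpolation=cv2.INTER_CUBIC))"
```

```text
clock: 14.5
position: [0.4186, 0.0017, 0.1032]
ee_rot: [0.148, -3.137, 0.0]
force: [0.2, 1.0, -2.3]
width: 0.487
t 14.5 p [0.4186 0.0017 0.1032] yaw_y 95.4 tilt [-0.001 -0.   ] F [ 0.2  1.  -2.3] w 0.487 j7 1.62 lane [-0.0208  0.0306]
```

View pics/side16.png

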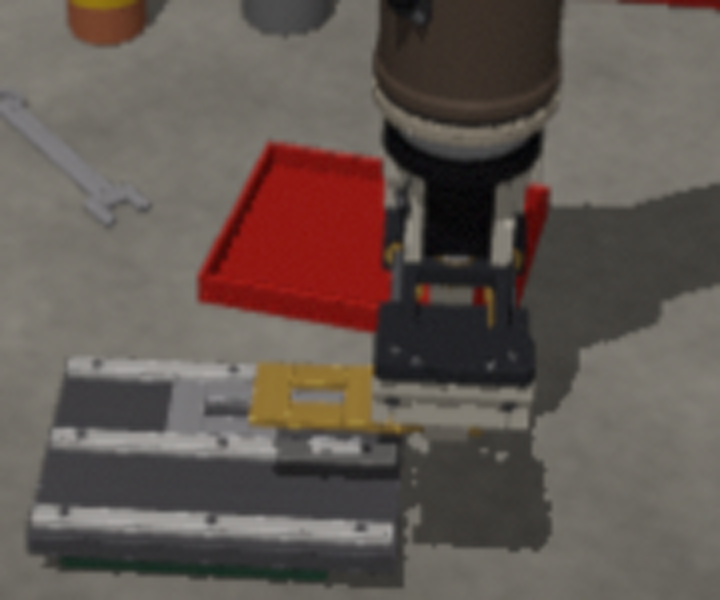

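Lifted level and steady. Now carry it to the tray: shift x +2.6, y −26 cm, yaw −12°.

```bash
python3 -m creep '[[[0.2,-2,0,0,0,-1,-0.3],[0.6,-5,0,0,0,-3,-0.3],[1,-8.5,0,0,0,-5,-0.3],[1.4,-12,0,0,0,-7,-0.3],[1.8,-15.5,0,0,0,-9,-0.3]]]'
python3 -m creep '[[[0.3,-3.5,0,0,0,-1,-0.3],[0.6,-7,0,0,0,-2,-0.3],[0.8,-9.5,0,0,0,-3,-0.3],[0.8,-10.5,0,0,0,-3,-0.3],[0.8,-10.5,0,0,0,-3,-0.3]]]'
python3 -c "
from h import *
p,R=st();print((np.array([.4448,-.2584])-p[:2])*100)
for n in('top','side'):
  im=arm.get_image(n)[:,:,::-1];u,v=(425,225) if n=='top' else (340,160)
  cv2.imwrite(f'pics/{n}17.png',cv2.resize(im[v-75:v+75,u-85:u+85],None,fx=4,fy=4,interpolation=cv2.INTER_CUBIC))"
```

```text
clock: 15.05
position: [0.4369, -0.1544, 0.1024]
ee_rot: [-0.1, -3.14, -0.0]
force: [-0.3, 0.8, -2.3]
width: 0.493
clock: 15.55
position: [0.4446, -0.2592, 0.1021]
ee_rot: [-0.184, -3.136, 0.0]
force: [0.1, -0.5, -2.7]
width: 0.488
t 15.55 p [ 0.4446 -0.2592  0.1021] yaw_y 83.3 tilt [-0. -0.] F [ 0.1 -0.5 -2.7] w 0.488 j7 2.06 lane [-0.0201 -0.2316]
[0.0176307  0.07751826]
```

View pics/side17.png

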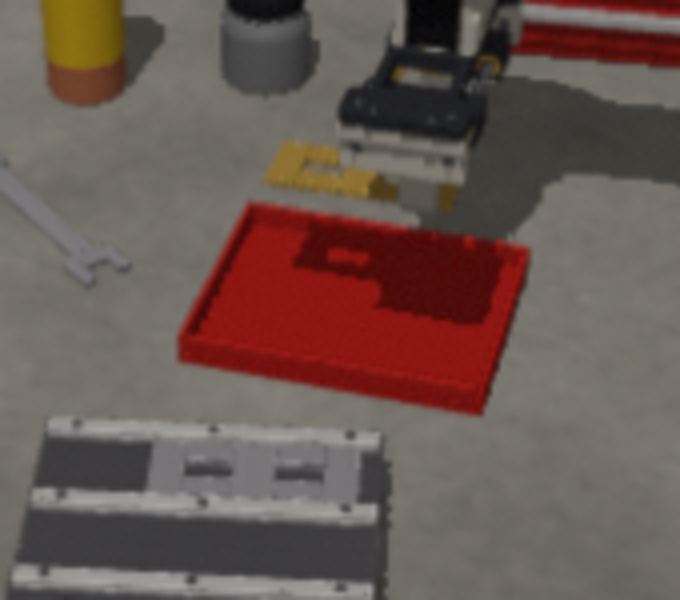

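View pics/top17.png

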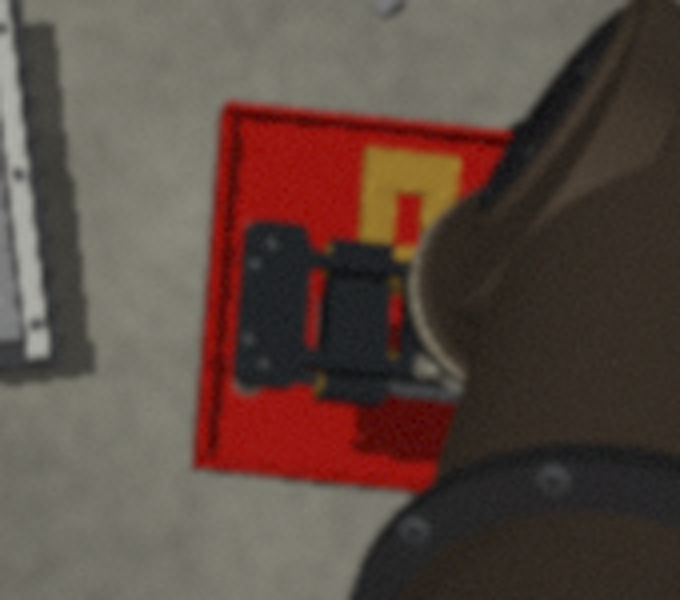

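It's centred over the tray, so I'll lower it.

```bash
python3 -m creep '[[[0,0.05,-2,0,0,0,-0.3],[0,0.05,-4.5,0,0,0,-0.3],[0,0.05,-7,0,0,0,-0.3],[0,0.05,-8.5,0,0,0,-0.3],[0,0.05,-8.8,0,0,0,-0.3]]]'
python3 -m creep '[[[0,0,0,0,0,0,-0.3],[0,0,-0.2,0,0,0,-0.3],[0,0,-0.4,0,0,0,-0.3],[0,0,-0.5,0,0,0,-0.3],[0,0,-0.5,0,0,0,-0.3]]]'
```

```text
clock: 16.15
position: [0.4443, -0.255, 0.0126]
ee_rot: [-0.177, -3.134, -0.003]
force: [0.4, 0.2, -1.1]
width: 0.485
clock: 16.65
position: [0.4453, -0.2576, 0.0093]
ee_rot: [0.181, 3.136, -0.0]
force: [-0.8, 0.2, -2.5]
width: 0.487
```

```bash
python3 -m creep '[[[0,0,-0.1,0,0,0,-0.3],[0,0,-0.3,0,0,0,-0.3],[0,0,-0.3,0,0,0,-0.3]]]'
python3 -m creep '[[[0,0,-0.1,0,0,0,-0.3],[0,0,-0.2,0,0,0,-0.3],[0,0,-0.2,0,0,0,-0.3]]]'
python3 -c "
from h import *
st()
im=arm.get_image('side')[:,:,::-1];u,v=(340,160)
cv2.imwrite(f'pics/side18.png',cv2.resize(im[v-50:v+50,u-70:u+70],None,fx=5.5,fy=5.5,interpolation=cv2.INTER_CUBIC))"
```

```text
clock: 16.95
position: [0.445, -0.2576, 0.0059]
ee_rot: [-0.181, -3.136, -0.0]
force: [-0.4, 0.0, -2.5]
width: 0.488
clock: 17.25
position: [0.4451, -0.2576, 0.004]
ee_rot: [-0.181, -3.136, -0.0]
force: [0.0, 0.2, -3.1]
width: 0.487
t 17.25 p [ 0.4451 -0.2576  0.004 ] yaw_y 83.4 tilt [-0.  0.] F [ 0.   0.2 -3.1] w 0.487 j7 2.12 lane [-0.0195 -0.2302]
```

View pics/side18.png

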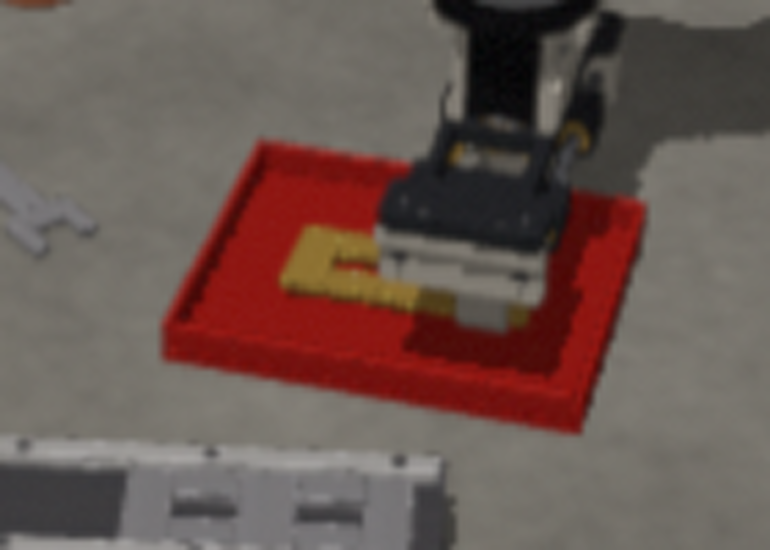

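```bash
python3 -m creep '[[[0,0,-0.1,0,0,0,-0.3],[0,0,-0.2,0,0,0,-0.3],[0,0,-0.2,0,0,0,-0.3]]]'
python3 -m creep '[[[0,0,-0.1,0,0,0,-0.3],[0,0,-0.1,0,0,0,-0.3],[0,0,-0.1,0,0,0,-0.3]]]'
```

```text
clock: 17.6
position: [0.4451, -0.2576, 0.002]
ee_rot: [-0.181, -3.136, -0.0]
force: [-1.2, -0.6, -2.2]
width: 0.485
clock: 17.9
position: [0.4452, -0.2577, 0.0011]
ee_rot: [0.181, 3.136, 0.0]
force: [-0.4, -0.5, -2.1]
width: 0.488
```

```bash
python3 -m creep '[[[0,0,-0.1,0,0,0,-0.3],[0,0,-0.1,0,0,0,-0.3],[0,0,-0.1,0,0,0,-0.3]]]'
python3 -m creep '[[[0,0,-0.05,0,0,0,-0.3],[0,0,-0.1,0,0,0,-0.3],[0,0,-0.1,0,0,0,-0.3]]]'
```

```text
clock: 18.2
position: [0.4452, -0.2576, 0.0001]
ee_rot: [-0.181, -3.136, -0.0]
force: [-0.3, -0.7, -2.1]
width: 0.49
clock: 18.5
position: [0.4452, -0.2577, -0.0003]
ee_rot: [0.181, 3.136, 0.0]
force: [-1.6, 1.1, 8.3]
width: 0.488
```

The fingers have touched the floor (8 N). I'll ease up 0.5 mm and release.

```bash
python3 -m creep '[[[0,0,0.05,0,0,0,-0.3],[0,0,0.08,0,0,0,0.1],[0,0,0.1,0,0,0,0.4],[0,0,0.1,0,0,0,0.4],[0,0,0.1,0,0,0,0.4]]]' 20
python3 -m creep '[[[0,0,0.1,0,0,0,0.4],[0,0,1,0,0,0,0.4],[0,0,3,0,0,0,0.4],[0,0,6,0,0,0,0.4],[0,0,10,0,0,0,0.4]]]'
python3 -m creep '[[[0,0,4,0,0,0,0.4],[0,6,7,0,0,0,0.4],[-2,10,8,0,0,0,0.4],[-4,14,8,0,0,0,0.4],[-5,18,8,0,0,0,0.4]]]'
python3 -m creep '[[[-1,5,0,0,0,0,0.4],[-1,10,0,0,0,0,0.4],[-1,15,0,0,0,0,0.4],[-1,15,0,0,0,0,0.4]]]'
python3 -c "
from h import *
st()
for n in('top','side'):
  im=arm.get_image(n)[:,:,::-1];cv2.imwrite(f'pics/{n}19.png',im)"
```

```text
clock: 19.0
position: [0.4452, -0.2577, 0.0001]
ee_rot: [0.181, 3.136, -0.0]
force: [-0.8, 1.0, 0.8]
width: 0.694
clock: 19.5
position: [0.4441, -0.2572, 0.1007]
ee_rot: [-0.181, -3.134, -0.001]
force: [1.7, 0.1, 0.5]
width: 0.703
clock: 20.0
position: [0.3939, -0.0764, 0.1813]
ee_rot: [0.182, 3.135, 0.0]
force: [0.7, 0.7, -0.7]
width: 0.7
clock: 20.4
position: [0.3851, 0.0783, 0.1811]
ee_rot: [0.168, 3.135, 0.004]
force: [-0.1, -1.8, -0.1]
width: 0.7
t 20.4 p [0.3851 0.0783 0.1811] yaw_y 83.87 tilt [0.002 0.002] F [-0.1 -1.8 -0.1] w 0.7 j7 1.15 lane [-0.0467  0.1101]
```

View pics/top19.png

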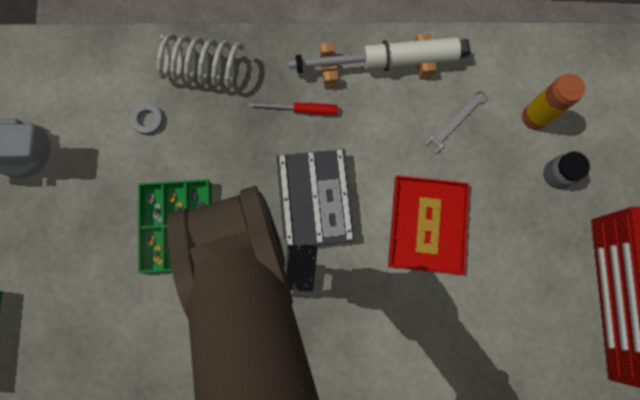

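View pics/side19.png

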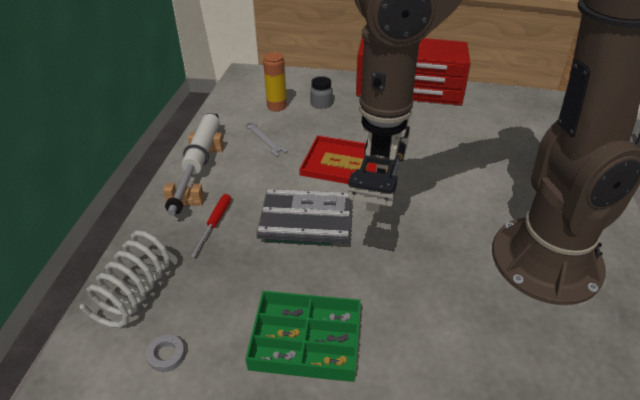

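The brass shim lies in the middle of the tray (416-440, 198-254), and the steel one is still in its lane. One numeric check, then I'll hand it in.

```bash
python3 -c "
from h import *
a=cv2.imread('pics/top19.png');b=cv2.imread('pics/top0.png')
x=a[150:285,315:480];y=b[150:285,315:480]
cv2.imwrite('pics/top20.png',cv2.resize(x,None,fx=4.5,fy=4.5,interpolation=cv2.INTER_CUBIC))
print('steel diff',cv2.absdiff(a[175:242,320:345],b[175:242,320:345]).mean(),'noise ref',cv2.absdiff(a[30:70,370:460],b[30:70,370:460]).mean())
m=cv2.inRange(cv2.cvtColor(x,cv2.COLOR_BGR2HSV),(15,90,60),(35,255,255));m=cv2.morphologyEx(m,cv2.MORPH_OPEN,np.ones((3,3)))
c=max(cv2.findContours(m,0,2)[0],key=cv2.contourArea);q=cv2.boxPoints(cv2.minAreaRect(c))+[315,150]
P=ray('top',q,.010);print(P.round(4),P.mean(0),[np.linalg.norm(P[i]-P[i-1]).round(4) for i in range(4)])"
```

```text
steel diff 13.015124378109453 noise ref 14.475092592592592
[[ 0.4268 -0.2327  0.01  ]
 [ 0.5456 -0.2465  0.01  ]
 [ 0.542  -0.2931  0.01  ]
 [ 0.4232 -0.2784  0.01  ]] [ 0.48440036 -0.26268703  0.01      ] [np.float64(0.0458), np.float64(0.1196), np.float64(0.0468), np.float64(0.1197)]
```

View pics/top20.png

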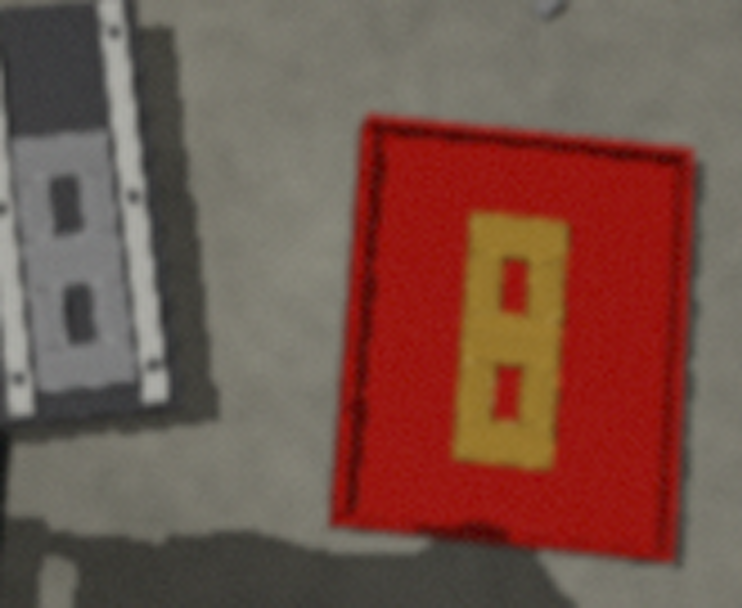

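```bash
python3 -m creep '[[[0,0,0,0,0,0,0.4],[0,0,0,0,0,0,0.4],[0,0,0,0,0,0,0.4]]]'; python3 -c "
from cell import arm
print(arm.sign_off())"
```

```text
clock: 20.8
position: [0.3852, 0.0712, 0.1802]
ee_rot: [-0.185, -3.136, 0.0]
force: [-0.4, 0.5, 0.1]
width: 0.697
the job is handed in; nothing more can be done
None
```

The brass shim is lying flat in the red tray, and the job was handed in at about 21 s.

- **Slide:** I pushed it along its lane until it overhung the front edge by about 40 mm, measured at 39–40 mm, and it rested there after the fingers left.
- **Grip and lift:** I took it by the overhanging end. The jaws stopped at 45 mm and held steady through the lift.
- **Placing:** I lowered it into the tray until the force reading showed touch (8 N), then let go about there.
- **Last checks:** from the top camera, the shim measures 119.6 × 46 mm at floor height, which fits lying flat. It sits within about 1 mm of the tray's centre. The steel shim looked unmoved in the last picture; a pixel comparison with the first one showed no more change there than in a patch that nothing had touched. The gripper is clear of everything.

**What disagreed:** at the reported tool height, the fingertips stood about 21 mm higher than the stated tip length implies. The first push passed over the shim without moving it or showing any clear force. I found the real height by touching down on the plate at 8 N, and the later heights were set from that. At the tray floor, contact came about 4 mm below the stated floor height plus this offset. I don't know what causes the offset.

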